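Feel the glassware clamp's gap with the right feeler gauge

ROBOT

A 6-joint arm with a two-finger parallel gripper is mounted at the origin on the work surface. World frame = base frame: x ahead of the robot, y to its left, z up, the work surface at z = 0. Lengths are in mm, angles in rad, forces in N, time in s.
With the tool pointing down it reaches from about 275 to 750 mm from the base axis. Payload 10.2 kg.
Tool frame: the origin (TCP) lies between the finger pads; the fingertips stand 11 mm ahead of it and the grasp point (between the pads) lies 8 mm behind it; z points along the fingers, y is the line along which they close (so a half turn about z gives the same grasp; the last joint's range is limited). The gripper opens to 85 mm and grips with 20 to 120 N. Pads are 22 mm wide; open, the fingers measure 114 mm over their backs; the gripper's body (76 mm by 85 mm) begins 54 mm behind the grasp point. The pads swing forward as they close: fully open they stand 13 mm farther back than shut.
Start: joints at [-1.326, 0.313, 1.498, -0, 1.331, -0.223], TCP at [236.724, -468.608, 242.294] pointing down, gripper open.
Joint ranges: [-2.94, 2.94], [-0.97, 2.17], [0.19, 2.56], [-1.23, 4.37], [0.02, 3.11], [-2.88, 2.88]. Speed limits (rad/s): [2.39, 2.39, 3.01, 3.14, 3.14, 3.14].

INTERFACE

Orientations are given as a unit quaternion [w, x, y, z].
In Python, from rig import sense, eyes, finish_job gives the robot as it stands.
- The arm moves only by the shell command python3 -m jog 'ROWS' [FORCE]. ROWS is JSON, a list of rows, each a list of 7 numbers: the shift along the tool's x, y, z in m, then the turn, a rotation vector about the tool's x, y, z in rad, then the finger opening in m, from 0 to 0.0854. In form: [[dx, dy, dz, rx, ry, rz, gripper], ...]. A call has 1 to 5 rows; each row shifts and turns the commanded pose from where the row before left it, along the tool's axes as they then stand; what a row does not reach is not made up. A row lasts 1/10 s, in which the tool goes at most 50 mm and 8.59 degrees, less where a joint would pass 70% of its speed; a pose out of reach is approached as far as the arm can. A call is refused whole if a number of a shift passes 0.05 or a number of a turn 0.15, either way. A call with a gripper value outside its range is refused whole. The fingers move at their own pace and stop on an object; FORCE is the grip in N (left out, the last holds). Time passes only in rows, so rows that do not move let the fingers close. It gives the time, the measured TCP pose, the force, the opening and the grip force at its end, in the units of the state.
- sense(): the state, without advancing time (a new reading comes with each control period).
- eyes.capture(name): name is "side" or "top"; returns the picture (384x512x3 uint8, red, green, blue); there is no depth.
- eyes.calibration(name): a dict with "fx", "fy", "cx", "cy" (pixels), "cam_to_world" (4x4, takes a point from camera to world coordinates). Camera axes: x right, y down, z forward; pixel columns grow to the right and rows downward; lengths in mm; the calibration is good to about 2 mm. A picture is of the moment at which its call begins. calibration takes no time and is no camera call.
- finish_job(): hands the job in; it is judged then, once.
The state is a dict: "time_s": time; "joints": joint angles; "dq": joint speeds; "tau": joint torques, N m; "eef_pos": TCP position; "ee_rot": TCP orientation; "force": force on the tool from outside, world axes, zero at the start; "wrist_torque": the same for the moment, N m; "grip_width": opening from 0.0 (shut) to 1.0 (fully open); "grip_force": force on a finger pad.
Only numpy, scipy, OpenCV 4.12 (cv2) and the standard library are available. Lean on these libraries where they do the work, as an engineer would, in place of code of your own. Each camera call takes 0.05 s, during which the arm holds its last target. There are 200 camera calls.

TASK

Before the glassware goes back into the blue spring clamp, check its jaw gap: of the three feeler gauges hanging in the wooden rack, take the one of middle thickness and, holding it upright, slide its blade down between the clamp's two jaws, lined up with the gap, feeling the jaws drag on it, until it is fully home at the bottom. Let go and leave it standing there, gripped by the jaws; the thin and the thick gauge stay hanging in the rack.

Things in the scene. Friction and masses are not known exactly. Their poses are not given: they have to be found in the camera images.
- middle_gauge: Gauge to use: steel blade 60 long (z), 24 wide (x), 9 mm thick (y), black handle above it 45 tall, 40 wide, 20 thick (y). Origin: centre of the blade's rounded tip; z up. Hangs upright in the rack, tip 15 mm above the table, handle resting on two rails along the row (tops 75 mm high, 28 mm apart). Lift straight up 65 mm or more to clear. Neighbours about 85 mm off along y, any order.
- thin_gauge: Bystander, hangs in the same rack: same form, length and width as the middle gauge, but blade 3 mm thick, handle 12 mm thick; too thin for the gap. Origin and axes as for the middle gauge.
- thick_gauge: Bystander, hangs in the same rack: same form, length and width as the middle gauge, but blade 16 mm thick, handle 30 mm thick; too thick for the gap. Origin and axes as for the middle gauge.
- clamp: Fixed; blue base 110 x 160 x 20 mm, two steel jaws 44 wide (x). Origin: base underside, mid-gap; z up, y across the gap. Slot along x, open on top, 4 mm at rest; each jaw springs back up to 5 mm (2 to 6 N), so the 9 mm blade slides with 4 to 6 N drag. Mouth flares from height 52 to 22 mm wide at 74; entry takes up to 15 N. Slot floor at 20 mm: gauge home = its origin 20 mm above this one. Top 75 mm.
There are look-alikes about, which are no part of the job. What is shaped like the middle_gauge but purple is not meant.

How it is judged:
By the outcome, as a careful person would: the job done as asked, in the order asked, and still so for the second after the job is handed in, with the robot touching nothing.
It also fails if it takes over 40 s, if anything falls off the work surface, if the arm or the gripper's body presses on something with over 40 N, if the wrist force passes 120 N, or if a joint passes its speed limit or range.

## Working session

There is one attempt and no reset: what is moved stays moved. The work goes in short steps, Python scripts to look and compute and a shell command to move; the robot and the scene stay as the last step left them, time stands still between calls to the robot, and variables do not carry over. Pictures are saved under pics/ and viewed, at most 10 in all, crops included, and the job is handed in when it is done.

```bash
mkdir -p pics
python3 - <<'E'
from rig import sense, eyes
import cv2
for n in ("side","top"):
    im=eyes.capture(n); cv2.imwrite(f"pics/{n}0.png",cv2.resize(im[:,:,::-1],(800,600)));cv2.imwrite(f"pics/{n}0_raw.png",im[:,:,::-1]); c=eyes.calibration(n); print(n,c)
print(sense())
E
```

```text
side {'fx': 406.7433968344511, 'fy': 406.7433968344511, 'cx': 248.24206005214953, 'cy': 189.38657223132014, 'cam_to_world': array([[ 9.83370971e-01, -9.71929787e-02,  1.53411404e-01,
         4.26407815e+02],
       [-1.81320426e-01, -4.77911067e-01,  8.59490497e-01,
        -7.38017239e+02],
       [-1.02194341e-02, -8.73014626e-01, -4.87586942e-01,
         4.64341445e+02],
       [ 0.00000000e+00,  0.00000000e+00,  0.00000000e+00,
         1.00000000e+00]])}
top {'fx': 442.8579065281363, 'fy': 442.8579065281363, 'cx': 256.3024077689993, 'cy': 185.59443920463255, 'cam_to_world': array([[-3.33990838e-03, -9.96224769e-01,  8.67470691e-02,
         4.67463846e+02],
       [-9.99985016e-01,  3.70355044e-03,  4.03137946e-03,
        -2.56025309e+01],
       [-4.33743222e-03, -8.67323048e-02, -9.96222211e-01,
         8.72465572e+02],
       [ 0.00000000e+00,  0.00000000e+00,  0.00000000e+00,
         1.00000000e+00]])}
{'time_s': 0.1, 'joints': array([-1.32643891e+00,  3.13369782e-01,  1.49831660e+00,  1.94211577e-05,
        1.33101730e+00, -2.23367918e-01]), 'dq': array([-0.00126873, -0.00023699, -0.00053722, -0.00178587, -0.00168847,
       -0.00283946]), 'tau': array([ 2.36264852e-03, -4.12897289e+01, -2.60143626e+01, -1.91439340e-04,
        3.01494809e-03,  1.13996543e-05]), 'eef_pos': array([ 236.65749401, -468.40470083,  241.82147516]), 'ee_rot': array([-5.55582101e-04,  9.72778918e-01,  2.31734478e-01,  3.60109205e-06]), 'force': array([ 0.03631059, -1.06632493, -0.35081496]), 'wrist_torque': array([-0.02666668, -0.02798938,  0.04069554]), 'grip_force': 0.0, 'grip_width': 1.0034874899685118}
```

View pics/side0.png

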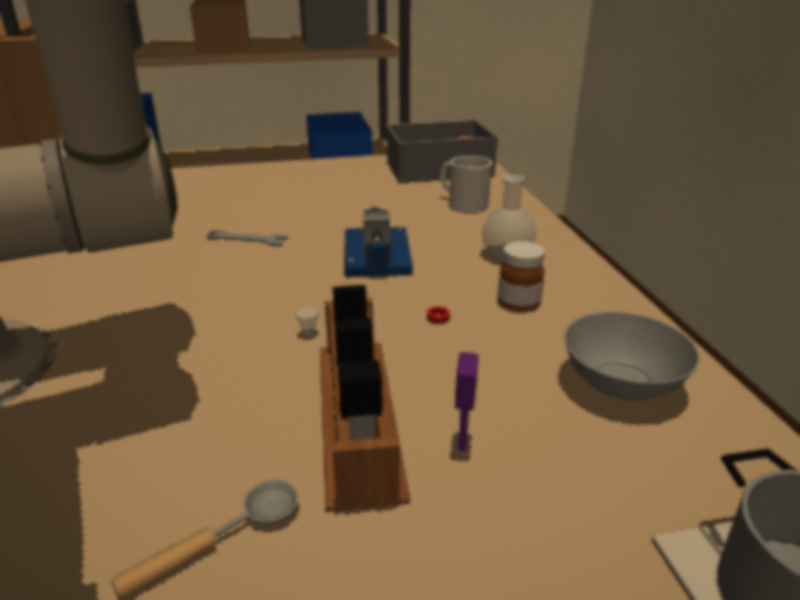

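View pics/top0.png

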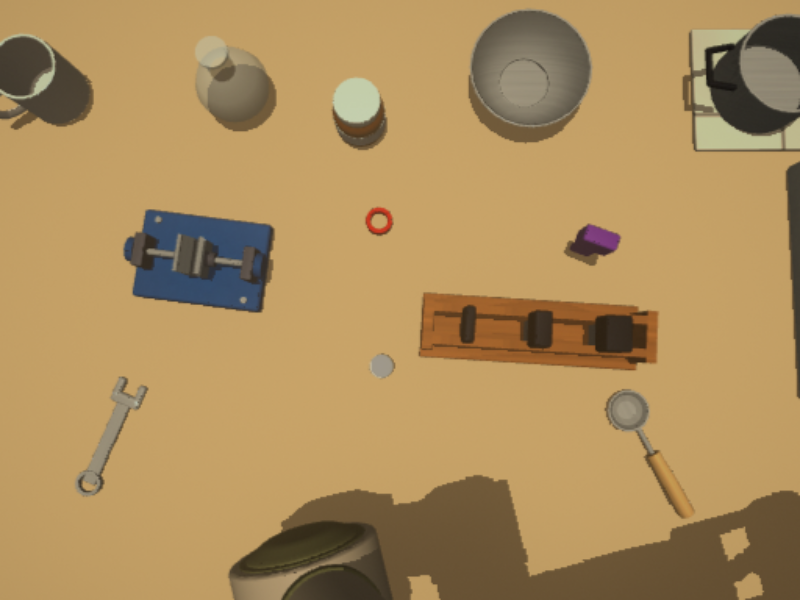

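The top view shows the three gauges in the rack at (468,324) thin, (540,329) middle and (613,333) thick, in 800x600 pixels. The purple decoy is at (600,238) and the clamp jaws are around (195,257). I'll enlarge both crops next.

Run:
```python
import cv2,numpy as np
t=cv2.imread("pics/top0_raw.png")
a=t[180:245,265:425]; b=t[130:205,75:180]
a=cv2.resize(np.clip(a.astype(float)*1.0,0,255).astype(np.uint8),None,fx=5,fy=5,interpolation=cv2.INTER_CUBIC)
a=(255*(a/255.)**.5).astype(np.uint8)
b=cv2.resize(b,None,fx=3.6,fy=3.6,interpolation=cv2.INTER_CUBIC); b=(255*(b/255.)**.6).astype(np.uint8)
o=np.zeros((600,800,3),np.uint8); o[:325,:800]=a; o[328:598,:378]=b
cv2.imwrite("pics/crop1.png",o)
```

```text
(no output)
```

View pics/crop1.png

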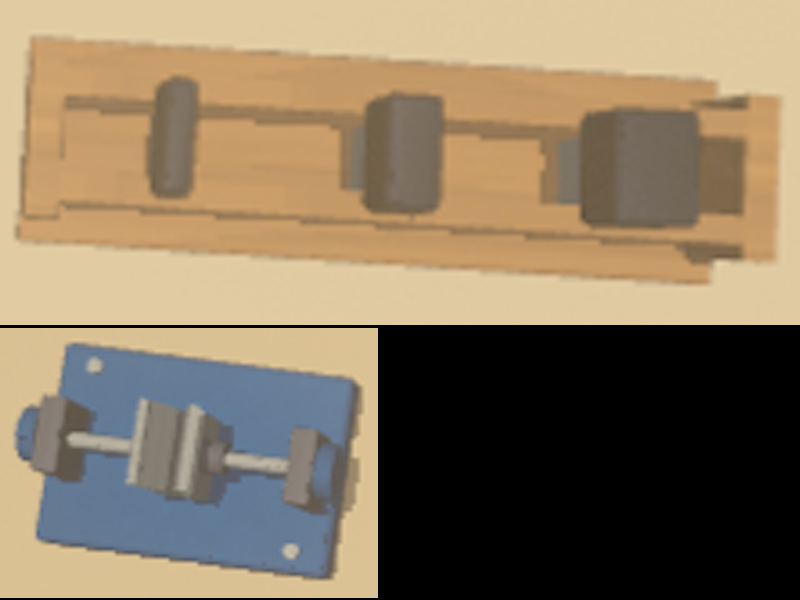

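The crop shows the middle handle's top face at about (384–442, 95–212) and the rack tilted about 3.7°. The clamp rim midpoint is at about (167,445), with the base corners clear.

```bash
cat > h.py <<'E'
import numpy as np
from rig import eyes
def ray(n,px,z):
    c=eyes.calibration(n);T=c["cam_to_world"]
    px=np.atleast_2d(np.asarray(px,float))
    d=np.c_[(px[:,0]-c["cx"])/c["fx"],(px[:,1]-c["cy"])/c["fy"],np.ones(len(px))]@T[:3,:3].T
    o=T[:3,3]
    return (o+d*((z-o[2])/d[:,2])[:,None])[:,:2]
def proj(n,P):
    c=eyes.calibration(n);T=c["cam_to_world"]
    q=(np.atleast_2d(P)-T[:3,3])@T[:3,:3]
    return np.c_[c["fx"]*q[:,0]/q[:,2]+c["cx"],c["fy"]*q[:,1]/q[:,2]+c["cy"]]
E
python3 - <<'E'
from h import *
import cv2
from scipy.spatial.transform import Rotation as R
np.set_printoptions(precision=1,suppress=True)
A=lambda p:(np.array(p,float)+.5)/5-.5+[265,180]
B=lambda p:(np.array(p,float)-[0,328]+.5)/3.6-.5+[75,130]
def yaw(p): d=p[0]-p[1]; return np.degrees(np.arctan2(-d[0],d[1]))
g=ray("top",A([[384,95],[442,97],[440,212],[384,212]]),120);print("handle",g,g.mean(0))
r=ray("top",A([[30,38],[715,82]]),75);print("rack yaw",yaw(r)); 
r=ray("top",A([[18,240],[710,283]]),10);print(yaw(r))
b=ray("top",B([[68,343],[357,378],[330,578],[38,542]]),20);print("base",b,b.mean(0),yaw(b[:2]),yaw(b[[3,2]]),np.linalg.norm(b[0]-b[1]),np.linalg.norm(b[0]-b[3]))
j=ray("top",B([[147,401],[188,406],[173,492],[134,486]]),75);print("jaws",j,j.mean(0))
im=cv2.imread("pics/side0_raw.png");hsv=cv2.cvtColor(im,cv2.COLOR_BGR2HSV)
m=g.mean(0)
print("side proj handle top/corners",proj("side",[[m[0]-20,m[1]-10,120],[m[0]+20,m[1]-10,120],[*m,120]])*1.5625)
print("side proj clamp",proj("side",[[*b.mean(0),20],[*j.mean(0),75]])*1.5625)
print(R.from_quat([.972779,.231734,0,0]).as_matrix())
E
```

```text
handle [[ 510.3 -167.1]
 [ 509.5 -186.8]
 [ 470.6 -185.3]
 [ 470.6 -166.3]] [ 490.2 -176.4]
rack yaw -3.901120235982519
-3.7303107895954204
base [[644.5 295.8]
 [624.6 138.4]
 [516.2 151.5]
 [536.1 308.8]] [580.4 223.6] -7.205320685645577 -7.220108001592243 158.5913607745141 109.1514823876093
jaws [[603.1 234.1]
 [600.5 213.3]
 [556.7 219.9]
 [559.9 239.6]] [580.1 226.7]
side proj handle top/corners [[335.6 328. ]
 [374.2 323.9]
 [353.7 320.9]]
side proj clamp [[376.9 244.3]
 [375.8 213. ]]
[[ 0.9  0.5  0. ]
 [ 0.5 -0.9  0. ]
 [ 0.   0.  -1. ]]
```

```bash
cat > d.py <<'E'
# print tool-frame offset from measured TCP to a world target (mm) with tool down and x-axis yaw (deg)
import sys,numpy as np
from rig import sense
from scipy.spatial.transform import Rotation as R
x,y,z,yaw=map(float,sys.argv[1:5]); s=sense(); w,a,b,c=s["ee_rot"]
r=R.from_quat([a,b,c,w]); t=R.from_euler("z",yaw,degrees=True)*R.from_euler("x",180,degrees=True)
np.set_printoptions(precision=4,suppress=True)
print("t",s["time_s"],"pos",s["eef_pos"],"shift m",r.inv().apply(np.array([x,y,z])-s["eef_pos"])/1000,"turn",(r.inv()*t).as_rotvec(),"F",s["force"],"T",s["wrist_torque"],"grip",s["grip_force"],s["grip_width"])
E
python3 -m jog '[[0,0,0,0,0,0.133,0.06],[0,0,0,0,0,0.133,0.06],[0,0,0,0,0,0.134,0.06],[0,0,0,0,0,0.134,0.06]]' 40; python3 d.py 490.2 -176.4 200 -3.8
```

```text
time_s: 0.5
eef_pos: [236.7, -468.5, 241.9]
ee_rot: [-0.0, 0.999, -0.036, -0.0]
force: [-0.0, 0.4, 0.5]
grip_width: 0.701
grip_force: 0.0
t 0.5 pos [ 236.6946 -468.4503  241.9455] shift m [ 0.2319 -0.3094  0.0421] turn [-0.0008  0.0002 -0.0054] F [-0.0138  0.3611  0.5457] T [ 0.0646  0.0243 -0.013 ] grip 0.0 0.7005255445817409
```

```bash
python3 -m jog '[[0.0232,-0.031,0,0,0,0,0.06],[0.0232,-0.031,0,0,0,0,0.06],[0.0232,-0.031,0,0,0,0,0.06],[0.0232,-0.031,0,0,0,0,0.06],[0.0232,-0.031,0,0,0,0,0.06]]' >/dev/null; python3 -m jog '[[0.0232,-0.031,0.01,0,0,0,0.06],[0.0232,-0.031,0.01,0,0,0,0.06],[0.0232,-0.031,0.01,0,0,0,0.06],[0.0232,-0.031,0.01,0,0,0,0.06],[0.0232,-0.031,0,0,0,0,0.06]]'  >/dev/null; python3 -m jog '[[0,0,0,0,0,0,0.06],[0,0,0,0,0,0,0.06]]' >/dev/null; python3 d.py 490.2 -176.4 94 -3.8
python3 - <<'E'
from h import *
import cv2
a=eyes.capture("top");b=eyes.capture("side")
a=cv2.resize(a[150:290,240:440,::-1],(800,560));b=b[150:330,180:300,::-1]
cv2.imwrite("pics/t1.png",a);cv2.imwrite("pics/s1.png",cv2.resize(b,(400,600)))
E
```

```text
t 1.7 pos [ 488.7498 -174.2252  201.9628] shift m [0.0017 0.0021 0.108 ] turn [-0.0001  0.0008  0.0017] F [ 0.2786 -0.6233 -0.4002] T [ 0.0151  0.0041 -0.0284] grip 0.0 0.7054958210591306
```

View pics/s1.png

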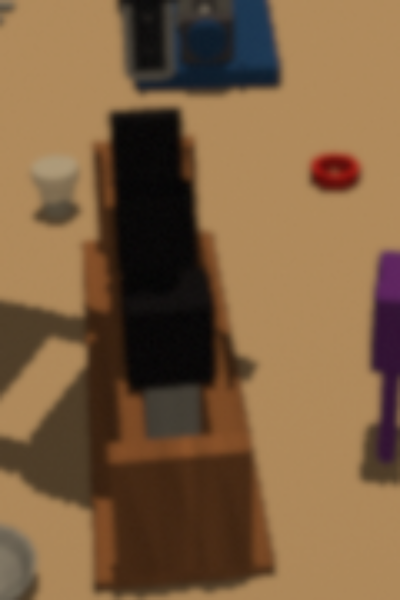

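The side crop shows the three black handles in the rack, with one open fingertip just above at (150,60) and nothing in the descent path. I'll descend over the middle handle.

```bash
python3 -m jog '[[0.0017,0.0021,0.025,0,0,0,0.06],[0,0,0.025,0,0,0,0.06],[0,0,0.025,0,0,0,0.06],[0,0,0.02,0,0,0,0.06],[0,0,0.013,0,0,0,0.06]]'; python3 -m jog '[[0,0,0,0,0,0,0.04],[0,0,0,0,0,0,0.03],[0,0,0,0,0,0,0.025],[0,0,0,0,0,0,0.022],[0,0,0,0,0,0,0.02]]' 30;python3 d.py 490.2 -176.4 94 -3.8
```

```text
time_s: 2.3
eef_pos: [489.3, -177.6, 93.1]
ee_rot: [-0.0, 0.999, -0.034, -0.001]
force: [0.6, -0.3, 0.1]
grip_width: 0.7
grip_force: 0.0
time_s: 2.8
eef_pos: [490.6, -177.1, 94.9]
ee_rot: [0.0, 0.999, -0.033, 0.001]
force: [1.0, 0.0, 0.6]
grip_width: 0.236
grip_force: 0.4
t 2.8 pos [ 490.573  -177.0769   94.9325] shift m [-0.0004 -0.0007  0.0009] turn [ 0.0008 -0.0011  0.0003] F [1.0065 0.023  0.6029] T [-0.1526 -0.0301  0.0174] grip 0.4495449084788561 0.2358892010355234
```

```bash
python3 -m jog '[[0,0,0,0,0,0,0.01],[0,0,0,0,0,0,0],[0,0,0,0,0,0,0],[0,0,0,0,0,0,0]]' 70;python3 -m jog '[[0,0,-0.02,0,0,0,0],[0,0,-0.02,0,0,0,0],[0,0,-0.03,0,0,0,0],[0,0,-0.03,0,0,0,0],[0,0,-0.01,0,0,0,0]]';  python3 d.py 580.2 225 204 -7.2
```

```text
time_s: 3.2
eef_pos: [490.6, -177.1, 95.0]
ee_rot: [0.0, 0.999, -0.033, 0.001]
force: [-1.1, -0.3, 5.4]
grip_width: 0.224
grip_force: 68.2
time_s: 3.7
eef_pos: [491.0, -177.2, 206.9]
ee_rot: [0.001, 0.999, -0.033, 0.002]
force: [0.0, -0.1, -0.7]
grip_width: 0.225
grip_force: 68.3
t 3.7 pos [ 491.0088 -177.173   206.8886] shift m [ 0.0624 -0.4072  0.0023] turn [ 0.0018 -0.0038  0.0596] F [ 0.0194 -0.1075 -0.7302] T [-0.042  -0.0579  0.0055] grip 68.34763169288635 0.2254092483297763
```

```bash
python3 -m jog '[[0,0,-0.02,0,0,0,0],[0,0,-0.01,0,0,0,0],[0.006,-0.025,0,0,0,0,0],[0.006,-0.04,0,0,0,0,0],[0.006,-0.04,0,0,0,0,0]]' >/dev/null
python3 -m jog '[[0.006,-0.045,0,0,0,0,0],[0.006,-0.045,0,0,0,0,0],[0.006,-0.045,0,0,0,0,0],[0.006,-0.045,0,0,0,0,0],[0.006,-0.045,0,0,0,0,0]]' >/dev/null
python3 -m jog '[[0.005,-0.04,0,0,0,0,0],[0.005,-0.025,0,0,0,0.02,0],[0.005,-0.012,0,0,0,0.02,0],[0,0,0,0,0,0.02,0],[0,0,0,0,0,0,0]]' >/dev/null;  python3 d.py 580.2 225 174 -7.2
```

```text
t 5.2 pos [580.01   224.5444 233.3006] shift m [ 0.0002 -0.0005  0.0593] turn [ 0.0007  0.0015 -0.001 ] F [-0.7372 -0.5336 -0.8957] T [ 0.0171 -0.0146  0.031 ] grip 68.5208809375763 0.2262587758988814
```

```bash
python3 -m jog '[[0,0,0.02,0,0,0,0],[0,0,0.02,0,0,0,0],[0,0,0.02,0,0,0,0],[0,0,0.006,0,0,0,0],[0,0,0,0,0,0,0]]' >/dev/null;  python3 d.py 580.2 225 167 -7.2
python3 - <<'E'
from h import *
import cv2
b=eyes.capture("side");a=eyes.capture("top")
o=np.zeros((600,800,3),np.uint8)
o[:600,:400]=cv2.resize(b[80:185,205:275,::-1],(400,600),interpolation=cv2.INTER_CUBIC)
o[:300,400:]=cv2.resize(a[130:205,75:175,::-1],(400,300),interpolation=cv2.INTER_CUBIC)
cv2.imwrite("pics/s2.png",(255*(o/255.)**.6).astype(np.uint8))
E
```

```text
t 5.7 pos [580.0113 224.2122 167.8224] shift m [ 0.0001 -0.0008  0.0008] turn [ 0.0005  0.0014 -0.0012] F [ 0.1418  0.0665 -1.3171] T [0.0286 0.0324 0.0033] grip 68.53559017181396 0.2231120536551322
```

View pics/s2.png

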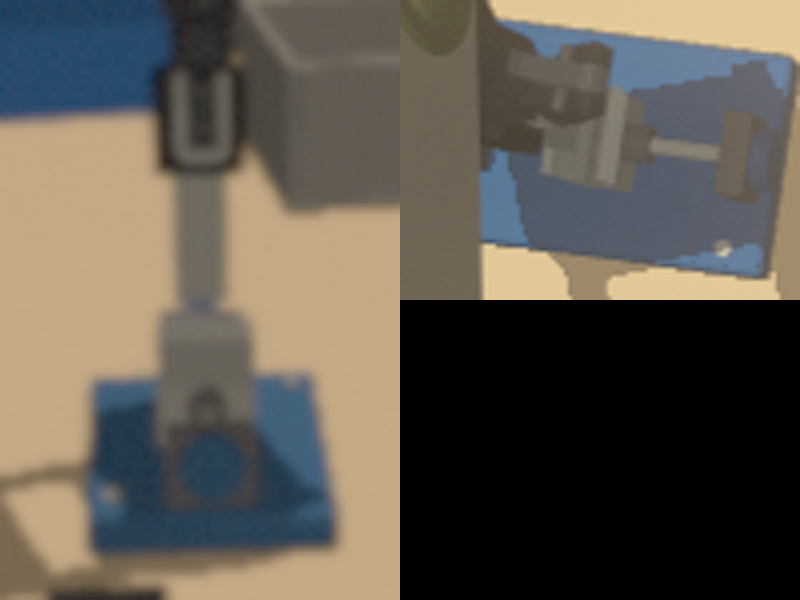

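Run:
```python
from h import *
f=lambda P:((proj("side",P)-[205,80])+.5)*[400/70,600/105]-.5
th=np.radians(-7.2);u=np.array([np.cos(th),np.sin(th)]);v=np.array([-u[1],u[0]])
g=np.array([580,224.2])-4.5*v
print("blade L/R mid,tip",f([[*(g-12*u),120],[*(g+12*u),120],[*(g-12*u),92],[*(g+12*u),92]]).round())
for c in ([580.2,225],):
  for o in(10,15):
    j=np.array(c)-o*v
    print("jaw top front L/R",f([[*(j-22*u),75],[*(j+22*u),75]]).round(),"low",f([[*(j-22*u),45],[*(j+22*u),45]]).round())
```

```text
blade L/R mid,tip [[177. 234.]
 [232. 233.]
 [179. 295.]
 [233. 293.]]
jaw top front L/R [[158. 335.]
 [256. 332.]] low [[159. 398.]
 [257. 394.]]
jaw top front L/R [[158. 340.]
 [257. 337.]] low [[160. 402.]
 [258. 399.]]
```

```bash
python3 -m jog '[[0.002,-0.0008,0.005,0,0,0,0],[0,0,0.006,0,0,0,0],[0,0,0.006,0,0,0,0],[0,0,0.005,0,0,0,0],[0,0,0,0,0,0,0]]' >/dev/null;  python3 d.py 582.2 225 100 -7.2;  python3 -m jog '[[0,0,0.003,0,0,0,0],[0,0,0.003,0,0,0,0],[0,0,0.002,0,0,0,0],[0,0,0,0,0,0,0]]' >/dev/null;  python3 d.py 582.2 225 100 -7.2
```

```text
t 6.3 pos [581.9871 225.4716 145.2801] shift m [0.0003 0.0004 0.0453] turn [ 0.0005  0.0016 -0.0005] F [-0.6315  0.1808 -1.3912] T [ 0.0075 -0.0087  0.0652] grip 68.53638052940369 0.22085648526562635
t 6.7 pos [582.2808 225.4748 137.986 ] shift m [-0.      0.0005  0.038 ] turn [ 0.0002  0.0004 -0.0005] F [-0.6386  0.0343 -1.1877] T [ 0.0329 -0.0211  0.019 ] grip 68.53587627410889 0.22095753821202682
```

```bash
for i in 1 2 3; do case $i in *) python3 -m jog '[[0,0,0.0015,0,0,0,0],[0,0,0.0015,0,0,0,0],[0,0,0,0,0,0,0]]' >/dev/null;; esac;  python3 d.py 582.2 225 100 -7.2; done
```

```text
t 7.0 pos [582.3886 225.3519 135.2147] shift m [-0.0001  0.0004  0.0352] turn [ 0.0004  0.     -0.0005] F [-0.1368 -0.5136 -0.6743] T [-0.1924 -0.0247 -0.065 ] grip 68.72500419616699 0.2236877056141905
t 7.3 pos [582.6548 225.5942 132.6456] shift m [-0.0004  0.0007  0.0326] turn [-0.0004 -0.001  -0.0006] F [-0.0899 -2.0446  1.8108] T [-0.1601 -0.0662 -0.0623] grip 69.09855365753174 0.2270246996736139
t 7.6 pos [582.7105 225.5697 129.6786] shift m [-0.0005  0.0006  0.0297] turn [-0.0004 -0.0012 -0.0005] F [ 0.9866 -0.8209  3.2305] T [-0.1893 -0.0697  0.0148] grip 69.38896179199219 0.2221226104423677
```

```bash
python3 -m jog '[[0,0.0006,0.0015,0,0,0,0],[0,0,0.0015,0,0,0,0],[0,0,0,0,0,0,0]]' >/dev/null; python3 d.py 582.2 225 100 -7.2; for i in 1 2 3; do python3 -m jog '[[0,0,0.0015,0,0,0,0],[0,0,0.0015,0,0,0,0],[0,0,0,0,0,0,0]]' >/dev/null;  python3 d.py 582.2 225 100 -7.2; done
```

```text
t 7.9 pos [582.3625 225.033  126.0623] shift m [-0.0002  0.0001  0.0261] turn [-0.0003 -0.0001 -0.0006] F [ 1.4097 -0.2008  1.8539] T [ 0.0633 -0.2722 -0.1106] grip 68.91266226768494 0.2267121188761745
t 8.2 pos [582.1046 224.9632 122.7837] shift m [ 0.0001 -0.0001  0.0228] turn [ 0.0001  0.0008 -0.0005] F [ 1.6185 -0.2528 -0.2993] T [ 0.0178 -0.2691 -0.0941] grip 68.6372458934784 0.223484886849098
t 8.5 pos [582.1907 224.937  119.971 ] shift m [ 0.     -0.0001  0.02  ] turn [ 0.0001  0.0004 -0.0005] F [0.498  0.689  0.4904] T [ 0.0747 -0.1435 -0.0348] grip 68.74593615531921 0.22578778149248174
t 8.8 pos [582.2782 224.9045 117.0502] shift m [-0.0001 -0.0001  0.0171] turn [ 0.      0.0002 -0.0005] F [1.4803 0.0415 0.1619] T [ 0.0994 -0.1512 -0.0807] grip 68.84036421775818 0.2221170474005148
```

Run:
```python
from h import *
import cv2
b=eyes.capture("side");a=eyes.capture("top")
o=np.zeros((600,800,3),np.uint8)
o[:600,:400]=cv2.resize(b[80:185,205:275,::-1],(400,600),interpolation=cv2.INTER_CUBIC)
o[:300,400:]=cv2.resize(a[130:205,75:175,::-1],(400,300),interpolation=cv2.INTER_CUBIC)
cv2.imwrite("pics/s3.png",(255*(o/255.)**.6).astype(np.uint8))
```

```text
(no output)
```

View pics/s3.png

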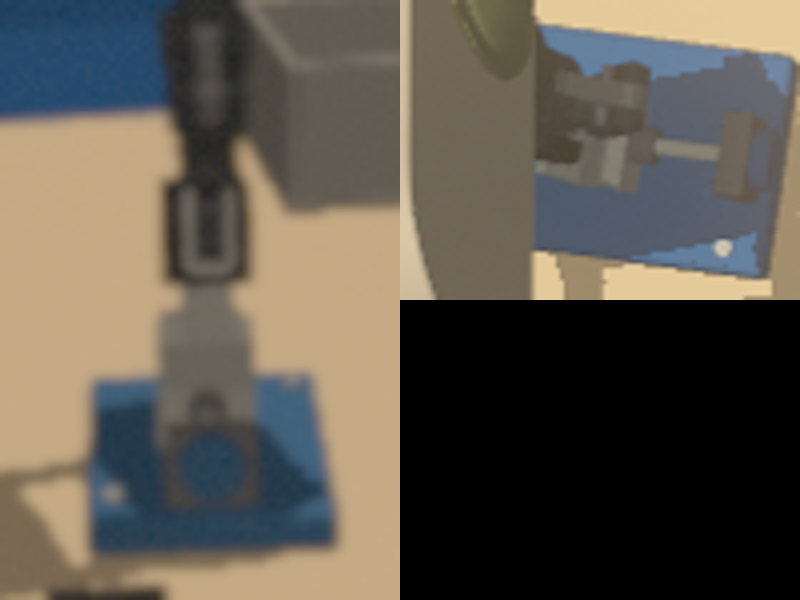

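The side view shows the blade, centred at column ~208, disappearing behind the front jaw's top at row ~315. It's in the slot between the jaws, and the handle bottom at row ~280 is still above. I'll continue down and watch the force while moving.

```bash
for i in 1 2 3; do python3 -m jog '[[0,0,0.0015,0,0,0,0],[0,0,0.0015,0,0,0,0],[0,0,0.0015,0,0,0,0]]' >/dev/null;  python3 d.py 582.2 225 100 -7.2; done
```

```text
t 9.2 pos [582.3491 224.9317 112.7982] shift m [-0.0002 -0.      0.0128] turn [-0.     -0.0002 -0.0006] F [ 0.0522 -0.0188  2.6439] T [-0.0016 -0.0373 -0.08  ] grip 68.81354212760925 0.2267657644200881
t 9.5 pos [582.3141 224.9517 108.2111] shift m [-0.0001 -0.      0.0082] turn [-0.     -0.0001 -0.0005] F [0.4456 0.1299 2.8753] T [-0.0044 -0.008  -0.0983] grip 68.85192275047302 0.2225439175370965
t 9.8 pos [582.3091 224.929  103.6627] shift m [-0.0001 -0.0001  0.0037] turn [-0.      0.     -0.0005] F [0.355  0.3257 3.2377] T [ 0.0257  0.0179 -0.082 ] grip 68.87594819068909 0.22853654801210793
```

```bash
for i in 1 2 3; do python3 -m jog '[[0,0,0.001,0,0,0,0],[0,0,0.0005,0,0,0,0]]' >/dev/null;  python3 d.py 582.2 225 100 -7.2; done
```

```text
t 10.0 pos [582.2769 224.9314 102.1627] shift m [-0.0001 -0.0001  0.0022] turn [ 0.      0.0001 -0.0005] F [-0.4581 -0.5305  4.0339] T [ 0.0859 -0.0025 -0.0909] grip 68.93430948257446 0.2265110980713748
t 10.2 pos [582.2851 224.9482 100.7041] shift m [-0.0001 -0.      0.0007] turn [ 0.      0.0001 -0.0005] F [0.3822 0.3517 2.7738] T [ 0.0505  0.0276 -0.0881] grip 68.934406042099 0.2263875396514095
t 10.4 pos [582.4664 224.9325  99.9347] shift m [-0.0003 -0.     -0.0001] turn [-0.0001 -0.0006 -0.0005] F [-2.5756 -0.4398  9.7845] T [-0.0915  0.5237 -0.0601] grip 70.10745763778687 0.22580578217974642
```

Force has jumped to 10 N, so it's on the floor. One firmer press will confirm that.

```bash
for i in 1 2; do python3 -m jog '[[0,0,0.0006,0,0,0,0],[0,0,0,0,0,0,0]]' >/dev/null;  python3 d.py 582.2 225 100 -7.2; done
```

```text
t 10.6 pos [582.5016 224.9646  99.8923] shift m [-0.0003  0.     -0.0001] turn [-0.0001 -0.0009 -0.0004] F [-2.5288 -1.2194 10.9514] T [-0.1597  0.6773 -0.0645] grip 70.43861389160156 0.22534256285430296
t 10.8 pos [582.5901 224.9803  99.8662] shift m [-0.0004  0.     -0.0001] turn [-0.0002 -0.0013 -0.0004] F [-4.1728 -1.734  14.7661] T [-0.254   0.9013 -0.0557] grip 70.97685098648071 0.2225456283870533
```

```bash
python3 -m jog '[[0,0,-0.0013,0,0,0,0],[0,0,0,0,0,0,0.02],[0,0,0,0,0,0,0.03],[0,0,0,0,0,0,0.04],[0,0,0,0,0,0,0.05]]'; python3 -m jog '[[0,0,0,0,0,0,0.05],[0,0,-0.01,0,0,0,0.05],[0,0,-0.02,0,0,0,0.05],[0,0,-0.04,0,0,0,0.05],[0,0,-0.05,0,0,0,0.05]]'; python3 -m jog '[[-0.03,0,-0.04,0,0,0,0.05],[-0.05,0,-0.02,0,0,0,0.05],[-0.05,0,0,0,0,0,0.05],[-0.05,0,0,0,0,0,0.05],[-0.03,0,0,0,0,0,0.05]]'
python3 - <<'E'
from h import *
import cv2
b=eyes.capture("side");a=eyes.capture("top")
o=np.zeros((600,800,3),np.uint8)
o[:600,:400]=cv2.resize(b[80:185,205:275,::-1],(400,600),interpolation=cv2.INTER_CUBIC)
o[:300,400:]=cv2.resize(a[130:205,75:175,::-1],(400,300),interpolation=cv2.INTER_CUBIC)
o[300:,400:]=cv2.resize(a[150:270,250:410,::-1],(400,300))
cv2.imwrite("pics/s4.png",(255*(o/255.)**.6).astype(np.uint8))
f=lambda P:((proj("side",P)-[205,80])+.5)*[400/70,600/105]-.5
th=np.radians(-7.2);u=np.array([np.cos(th),np.sin(th)]);v=np.array([-u[1],u[0]]);g=np.array([581,224.9])
print(f([[*(g+s*20*u-10*v),z] for z in(80,125) for s in(-1,1)]).round())
E
```

```text
time_s: 11.3
eef_pos: [582.1, 224.9, 98.9]
ee_rot: [0.0, 0.998, -0.063, -0.0]
force: [-0.5, 0.5, 0.6]
grip_width: 0.582
grip_force: 0.0
time_s: 11.8
eef_pos: [581.5, 224.7, 220.1]
ee_rot: [0.0, 0.998, -0.063, -0.001]
force: [0.4, -0.6, 0.1]
grip_width: 0.588
grip_force: 0.0
time_s: 12.3
eef_pos: [374.6, 251.1, 279.0]
ee_rot: [-0.0, 0.998, -0.063, 0.001]
force: [0.5, 0.3, 0.0]
grip_width: 0.586
grip_force: 0.0
[[164. 325.]
 [254. 322.]
 [161. 227.]
 [253. 225.]]
```

View pics/s4.png

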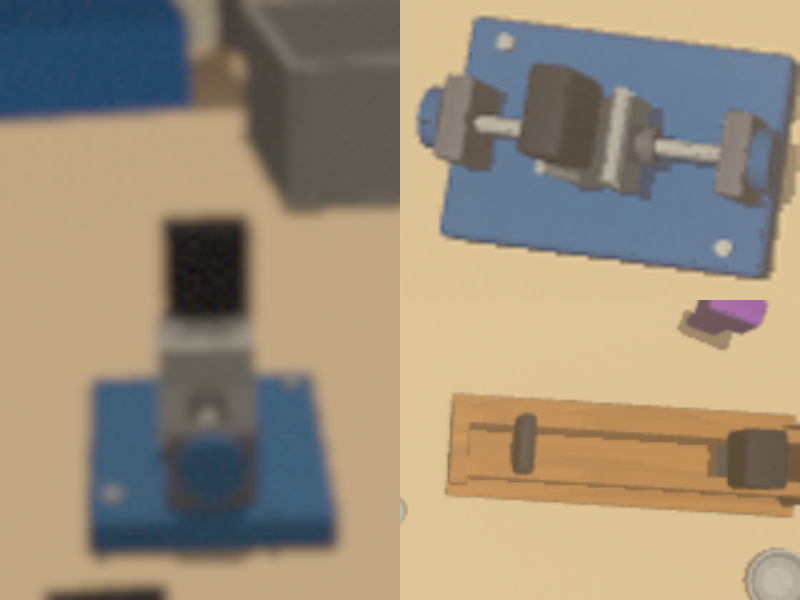

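The handle sits upright, right on the jaws, with its base at about (205,318). The thin and thick gauges still hang in the rack, and the arm is clear.

```bash
python3 -c "
from rig import finish_job; print(finish_job())"
```

```text
the job is handed in; nothing more can be done
None
```

The middle gauge stands upright and fully home in the clamp's jaws, let go and with the arm clear, the thin and thick gauges still hang in the rack, and the job is handed in (verdict not shown).

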